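Kit one wheel set for a roller ski

TASK

Fill the kit tray with the front wheel set of a classic roller ski: set the wide wheel, the long axle, the fork and the mudguard each in the foam pocket cut for it, lying along its pocket and seated on the pocket's floor, the mudguard standing on its feet. Leave the narrow skating wheel and the short axle where they lie on the mat.

Things in the scene. Friction and masses are not known exactly. Their poses are not given: they have to be found in the camera images.
- wheel_c (a point): The wide classic wheel, lying flat: black tyre with flat tread, 66 mm in diameter and 40 mm high (wide), light hub with steel bearing; about 150 g. The point is its centre, half-way up. z is the wheel's axis. The thickest thing on the grey mat, with the larger hub (42 mm).
- narrow_wheel_c (a point): Look-alike that stays: the narrow skating wheel, lying flat, 62 mm in diameter but only 24 mm high, rounded tread, smaller hub (34 mm). The point is its centre, half-way up.
- axle_c (a point): The long axle, lying: round aluminium sleeve 12 mm in diameter with a 16 mm (across flats) steel hexagon at each end, which keep the sleeve 2 mm clear of the mat; 88 mm long overall; about 85 g. The point is its centre, half-way up. x runs along the axle; it may rest on any of its six flats.
- short_axle_c (a point): Look-alike that stays: the short axle, the same in every way but 58 mm long. The point is its centre, half-way up. x runs along it.
- fork_c (a point): The aluminium wheel fork, lying flat, 24 mm high, 80 mm long (x) and 58 mm wide (y), about 110 g. A solid plug 22 mm wide (y) and 26 mm long at the -x end (x from -40 to -14 mm), then the cross bridge (x -14 to -4 mm), then two arms 6 mm thick, 46 mm apart, to x = +40 mm. It is easily gripped across the plug, at x = -25 mm, along y. The point is its centre, half-way up.
- guard_c (a point): The black plastic mudguard: an arched strip 4 mm thick and 44 mm wide (y), standing like a bridge on its two ends, 80 mm long (x) and 26 mm high at the crown; about 40 g. The crown's underside is 22 mm above its feet; grip it across its width (along y) at the crown. The point is on its middle line, 13 mm above its feet (half-way up, under the crown); z points up.
- wheel_nest_floor (a point): Black foam insert, 116 mm square, one of four in the orange kit tray (walls 22 mm above the table); pocket 8 mm deep, blue floor. Round pocket, 82 mm in diameter, for the wheel. The point is the centre of the pocket's floor; the rim is 8 mm above it.
- axle_nest_floor (a point): Black foam insert, 116 mm square, one of four in the orange kit tray (walls 22 mm above the table); pocket 8 mm deep, blue floor. Pocket for the long axle: a slot 104 mm long (x) and 32 mm wide (y), crossed at its middle by a finger scoop of the same depth, 48 mm (x) by 80 mm (y). The point is the centre of the pocket's floor; the rim is 8 mm above it.
- fork_nest_floor (a point): Black foam insert, 116 mm square, one of four in the orange kit tray (walls 22 mm above the table); pocket 8 mm deep, blue floor. Plain rectangular pocket, 96 mm (x) by 74 mm (y), for the fork, either way round. The point is the centre of the pocket's floor; the rim is 8 mm above it.
- guard_nest_floor (a point): Black foam insert, 116 mm square, one of four in the orange kit tray (walls 22 mm above the table); pocket 8 mm deep, blue floor. Pocket for the mudguard, 96 mm (x) by 60 mm (y) in outline, parted by a land 30 mm wide (x) at rim height across its middle: two slots, one for each foot, the arch over the land. The point is the centre of the outline, level with the slots' floor, 8 mm below the rim.
Not all that is in view belongs to the job. Leave any black, blue or pink look-alike of the part that bears axle_c alone.

How it is judged:
By the outcome, as a careful person would: the job done as asked, in the order asked, and still so for the second after the job is handed in, with the robot touching nothing.
It also fails if it takes over 104 s, if anything falls off the work surface, if the arm or the gripper's body presses on something with over 40 N, if the wrist force passes 120 N, or if a joint passes its speed limit or range.

ROBOT

A 6-joint arm with a two-finger parallel gripper is mounted at the origin on the work surface. World frame = base frame: x ahead of the robot, y to its left, z up, the work surface at z = 0. Lengths are in mm, angles in rad, forces in N, time in s.
With the tool pointing down it reaches from about 350 to 800 mm from the base axis. Payload 7.3 kg.
Tool frame: the origin (TCP) lies at the very end of the fingers, on their centre line; the grasp point (between the pads) lies 19 mm behind it; z points along the fingers, y is the line along which they close (so a half turn about z gives the same grasp; the last joint's range is limited). The gripper opens to 85 mm and grips with 20 to 120 N. Pads are 22 mm wide; open, the fingers measure 114 mm over their backs; the gripper's body (76 mm by 85 mm) begins 54 mm behind the grasp point. The pads swing forward as they close: fully open they stand 13 mm farther back than shut.
Start: joints at [-1.308, 0.342, 1.524, -0, 1.275, -0.146], TCP at [208.715, -481.749, 231.322] pointing down, gripper open.
Joint ranges: [-2.53, 2.53], [-0.77, 2.02], [0.04, 2.7], [-1, 4.14], [0.28, 2.66], [-3.11, 3.11]. Speed limits (rad/s): [2.57, 2.57, 3.14, 3.14, 3.14, 3.14].

INTERFACE

Orientations are given as a 3x3 rotation matrix whose columns are the frame's x, y, z axes.
In Python, from cell import env, viewer, order gives the robot as it stands. The module is installed in compiled form; this text tells all that it offers.
- The arm moves only by the tool move_arm, never from a script. Its argument "plan" is a list of rows, each an object with "delta_pos": the shift along the tool's x, y, z in m, a list of three; "yaw": the turn about the tool's z in rad. In form: [{"delta_pos": [tx, ty, tz], "yaw": yaw}, ...]. A call has 1 to 8 rows; each row is the pose to reach, as a shift and turn from the pose commanded when the call began, along the tool's axes at that moment; what a row does not reach only later rows make up. A row lasts 1/12 s, in which the tool goes at most 41.7 mm and 7.16 degrees, less where a joint would pass 70% of its speed; a pose out of reach is approached as far as the arm can. A call with a gripper value outside its range is refused whole. "grip" is the opening in per cent of the stroke, from 0 (shut) to 100 (fully open), set as the call begins (left out, the last holds). The fingers move at their own pace and stop on an object; "grip_force" is the grip in N (left out, the last holds). Time passes only in rows, so rows that repeat a pose let the fingers close. It gives the time, the measured TCP pose, the force, the opening and the grip force at its end, in the units of the state.
- env.read_state(): the state, without advancing time (a new reading comes with each control period).
- viewer.get_image(name): name is "scene" or "top" or "wrist"; returns a dict with "image" (480x640x3 uint8, red, green, blue), "mtx" (3x3 intrinsics, pixels), "R" (3x3) and "t" (3): a world point X has camera coordinates R X + t. Camera axes: x right, y down, z forward; pixel columns grow to the right and rows downward; lengths in mm; the calibration is good to about 2 mm. The wrist camera is an equidistant fisheye: a pixel r from the principal point sees the ray r / f radians off the axis. A picture is of the moment at which its call begins. There is no depth.
- order.finish_job(): hands the job in; it is judged then, once.
Trained networks look in a picture, given as the dict that the camera call returned (one of the last four; its "shot" number tells which), for a name from the list of things; names that differ only in an ending like _2 or _b are one class to them, and where a whole thing is asked for, a point or a joint stands for the part that bears it (a point fixed in the world has none). Each returns a list of dicts, best first, with "p" (0 to 1); they miss things now and then, are a little off and sometimes report something else, mostly with a low value. They report only what shows in the picture. A call takes as long as a camera call. They do not tell look-alikes from the thing itself.
- viewer.find_in(picture, query): "position" ([x, y, z] in mm, in the coordinates of the camera as it stood for that picture, good to about 4 mm: the middle of the surface that is visible of it).
- viewer.tip_of(picture, query): "position" ([x, y, z] in mm, in the coordinates of the camera as it stood for that picture, good to about 4 mm: a listed point, or the origin of a listed thing).
The state is a dict: "time_s": time; "joints": joint angles; "joint_vel": joint speeds; "tau": joint torques, N m; "tool_pos": TCP position; "eef_rot": TCP orientation; "wrist_force": force on the tool from outside, world axes, zero at the start; "moment": the same for the moment, N m; "gripper_width": finger opening in mm; "grasp_force": force on a finger pad.
Only numpy, scipy, OpenCV 4.12 (cv2) and the standard library are available. Lean on these libraries where they do the work, as an engineer would, in place of code of your own. Each camera call takes 0.05 s, during which the arm holds its last target. There are 200 camera calls.

## Working session

There is one attempt and no reset: what is moved stays moved. The work goes in short steps, Python scripts to look and compute and a tool call to move; the robot and the scene stay as the last step left them, time stands still between calls to the robot, and variables do not carry over. Pictures are saved under pics/ and viewed, at most 14 in all, crops included, and the job is handed in when it is done.

Besides the shell and the picture viewer there is one more tool, called in YAML: its name, and indented under it one key for each argument. move_arm: Moves the arm, as the interface text tells. Its arguments: {"type":"object","properties":{"plan":{"type":"array"},"grip":{"type":"number"},"grip_force":{"type":"number"}},"required":["plan"]}

```bash
mkdir -p pics; cat > h.py <<'E'
import numpy as np, cv2
from cell import env, viewer, order
np.set_printoptions(precision=1,suppress=True)
def world(im,p): return np.array(im["R"]).T@(np.array(p)-np.array(im["t"]))
def proj(im,X):
    c=np.array(im["R"])@np.array(X)+np.array(im["t"]); q=np.array(im["mtx"])@c; return q[:2]/q[2]
def pix(im,uv,z):
    K=np.array(im["mtx"]);R=np.array(im["R"]);t=np.array(im["t"])
    d=R.T@np.linalg.inv(K)@[uv[0],uv[1],1]; o=-R.T@t
    return o+d*(z-o[2])/d[2]
def save(im,n): cv2.imwrite("pics/"+n,cv2.cvtColor(np.ascontiguousarray(im["image"]),cv2.COLOR_RGB2BGR))
E
python3 - <<'E'
from h import *
s=env.read_state();print(s["time_s"],s["tool_pos"],s["eef_rot"],s["gripper_width"])
for n in("top","scene"):
    im=viewer.get_image(n);save(im,n+".png")
    for q in "wheel_c narrow_wheel_c axle_c short_axle_c fork_c guard_c wheel_nest_floor axle_nest_floor fork_nest_floor guard_nest_floor".split():
        for d in viewer.tip_of(im,q):
            X=world(im,d["position"]);print(n,q,round(d["p"],2),X,proj(im,X))
print(env.read_state()["time_s"])
E
```

```text
0.0 [ 208.6 -481.3  230.6] [[ 0.9  0.4 -0. ]
 [ 0.4 -0.9  0. ]
 [ 0.  -0.  -1. ]] 85.59581998639457
top wheel_c 0.75 [457.7 185.7  20.4] [276.4 296.8]
top narrow_wheel_c 0.59 [608.2  58.6  15.7] [328.9 231.5]
top axle_c 0.78 [503.7 469.3   9.9] [155.2 282.1]
top axle_c 0.58 [753.1 362.5   5.8] [202.1 179.1]
top axle_c 0.56 [672.1 451.3   8.1] [164.7 212.3]
top axle_c 0.49 [566.6 299.9  13.1] [227.3 252.7]
top short_axle_c 0.61 [445.7  55.6  11.8] [333.  300.2]
top fork_c 0.63 [585.6 193.7  17.4] [272.1 242.8]
top guard_c 0.66 [444.9 300.9  14.4] [226.9 304.4]
top wheel_nest_floor 0.58 [ 458.3 -246.9    9.7] [462.6 290. ]
top axle_nest_floor 0.97 [ 576.3 -250.2    9.2] [459.5 240.3]
top fork_nest_floor 0.67 [ 577.7 -130.    10.1] [408.9 241.6]
top guard_nest_floor 0.91 [ 461.6 -130.2    5.4] [412.2 290.6]
scene wheel_c 0.76 [451.7 177.   25.2] [396.6 228.9]
scene wheel_c 0.33 [446.7  51.3  11.3] [347.3 205.5]
scene narrow_wheel_c 0.79 [606.   53.3  17. ] [305.2 252.5]
scene axle_c 0.79 [571.  301.8  15.5] [420.7 301. ]
scene axle_c 0.76 [507.1 469.1   4.7] [513.8 323.9]
scene axle_c 0.73 [667.2 453.3   3. ] [468.3 384.9]
scene axle_c 0.73 [757.8 362.5   9.9] [398.5 395.2]
scene axle_c 0.48 [448.1  49.1  14.2] [346.1 204.5]
scene axle_c 0.23 [453.9 178.8  28.3] [397.  229.1]
scene short_axle_c 0.63 [447.7  48.8  13.1] [346.1 204.7]
scene short_axle_c 0.29 [440.9 299.9  14.6] [451. 256.]
scene fork_c 0.65 [585.9 196.8  17.4] [370.3 279.5]
scene wheel_nest_floor 0.9 [ 459.7 -253.1    8.8] [235.9 152.9]
scene axle_nest_floor 0.82 [ 579.2 -254.2    6.9] [201.4 183.8]
scene guard_nest_floor 0.79 [ 458.8 -131.7    6.5] [277.3 175. ]
scene guard_nest_floor 0.68 [447.1  47.9  13.2] [345.9 204.3]
1.1
```

```bash
python3 - <<'E'
import cv2
a=cv2.imread("pics/top.png")
cv2.imwrite("pics/c1.png",cv2.resize(a[150:340,130:370],(758,600),interpolation=cv2.INTER_CUBIC))
cv2.imwrite("pics/c2.png",cv2.resize(a[195:335,365:515],None,fx=4,fy=4,interpolation=cv2.INTER_CUBIC))
E
```

```text
(no output)
```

View pics/c1.png

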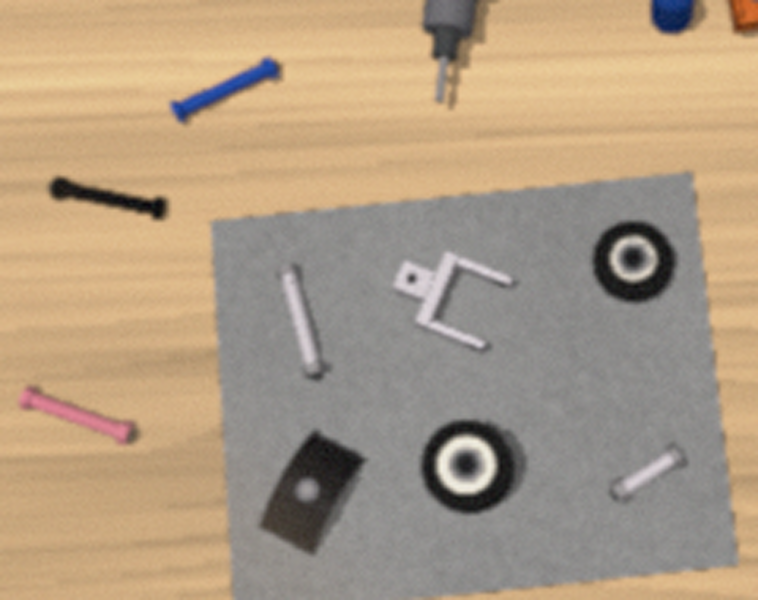

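View pics/c2.png

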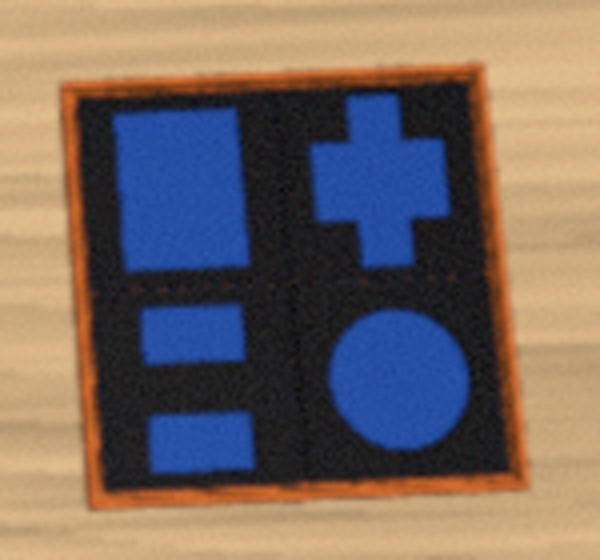

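View pics/scene.png

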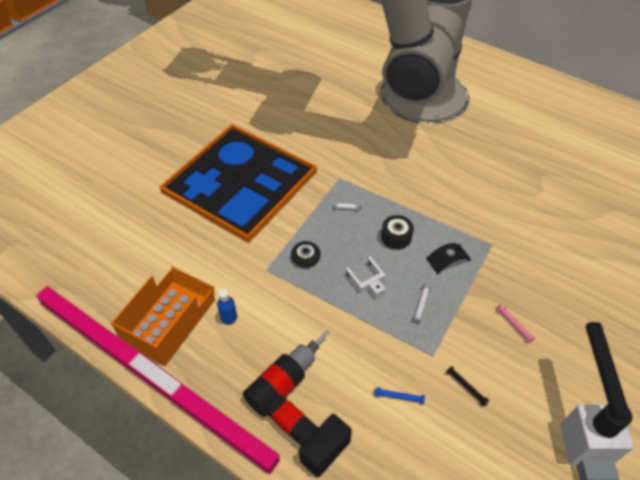

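The long silver axle is at top pixel (227,253); the 58 mm one at (333,300) and the black, blue and pink ones off the mat stay. The wide wheel is at (276,297): it has the larger hub and stands taller. The narrow wheel is at (329,231). The fork is at (272,243), the guard at (227,304). The tray holds the fork pocket top left, axle cross top right, guard bottom left and wheel bottom right.

```bash
cat >> h.py <<'E'
def th():
    s=env.read_state();R=np.array(s["eef_rot"]);return s,R
def go(x,y,z,a):
    """delta to TCP x,y,z with closing line (tool y) at world angle a deg (mod 180)"""
    s,R=th(); d=R.T@(np.array([x,y,z])-s["tool_pos"])/1000
    c=np.degrees(np.arctan2(R[1,1],R[0,1])); dy=(a-c+90)%180-90   # tool z down: world angle decreases with +yaw
    print("t",round(s["time_s"],2),"pos",np.array(s["tool_pos"]),"delta",np.round(d,4),"yaw",round(float(np.radians(-dy)),3),"j6",round(s["joints"][5],2),"w",round(s["gripper_width"],1),"F",np.array(s["wrist_force"]),"g",round(float(np.max(s["grasp_force"])),1))
E
python3 - <<'E'
from h import *
im=viewer.get_image("top");a=np.ascontiguousarray(im["image"]);hsv=cv2.cvtColor(a,cv2.COLOR_RGB2HSV)
def rects(m,z,lab,amin=40):
    n,l,st,ce=cv2.connectedComponentsWithStats(m.astype(np.uint8))
    for i in range(1,n):
        if st[i,4]<amin or st[i,0]<200 and lab!="x": continue
        ys,xs=np.where(l==i); P=np.array([pix(im,(u,v),z)[:2] for u,v in zip(xs,ys)],np.float32)
        r=cv2.minAreaRect(P); M=P.mean(0)
        w,V=np.linalg.eigh(np.cov(P.T)); 
        print(lab,st[i,4],"px",ce[i],"mean",M,"rect",np.array(r[0]),np.array(r[1]),round(r[2],1),"pca",round(np.degrees(np.arctan2(V[1,1],V[0,1])),1))
m=(hsv[...,0]>100)&(hsv[...,0]<125)&(hsv[...,1]>120);m[:195]=0;m[:,:365]=0
rects(m,10,"blue")
mat=np.zeros(m.shape,bool);mat[205:335,200:365]=1
rects(mat&(hsv[...,2]>165)&(hsv[...,1]<60),10,"light",25)
rects(mat&(hsv[...,2]<85),26,"dark")
E
```

```text
blue 1077 px [459.6 239.6] mean [ 578.  -250.3] rect [ 578.1 -250.7] [98.3 90.6] 41.0 pca 179.8
blue 1344 px [409.8 241.9] mean [ 576.9 -132.1] rect [ 577.2 -131.7] [99.8 78.7] 0.2 pca -179.3
blue 419 px [412.7 278. ] mean [ 490.7 -132.9] rect [ 490.7 -133. ] [36.5 63. ] 1.4 pca 90.5
blue 1043 px [464.4 289.3] mean [ 459.6 -251.1] rect [ 459.6 -250.9] [83.4 83.9] 68.9 pca -158.6
blue 430 px [415.  305.1] mean [ 427.4 -133.5] rect [ 427.6 -133.2] [37.  63.2] 0.4 pca 92.2
light 69 px [329.9 231.7] mean [608.9  56.3] rect [609.3  55.9] [28.6 31.7] 87.8 pca -162.4
light 292 px [268.6 241.2] mean [591.2 202.4] rect [589.1 196.9] [80.5 59.2] 65.7 pca 66.1
light 111 px [224.2 250.8] mean [572.  307.8] rect [572.8 307.9] [72.3  8.9] 14.5 pca -165.8
light 173 px [277.2 296.9] mean [458.5 184.7] rect [459.3 184.1] [39.6 39.6] 88.6 pca 71.4
light 71 px [334.7 299.1] mean [448.1  51.4] rect [448.   51.6] [ 9.  41.9] 31.4 pca 121.2
dark 334 px [330.3 233.1] mean [601.9  55.7] rect [603.4  55.1] [58.8 60.2] 87.8 pca -141.9
dark 389 px [279.1 297.7] mean [454.8 179.1] rect [456.5 180.5] [67.1 66. ] 43.5 pca 61.8
dark 604 px [228.1 304.9] mean [442.8 296.1] rect [443.  296.5] [45.9 77. ] 59.6 pca 150.1
```

```bash
python3 - <<'E'
from h import *
print(np.round(env.read_state()["eef_rot"],4))
go(470,-250,200,-66);go(456,182,200,-66)
E
```

```text
[[ 0.9  0.4  0. ]
 [ 0.4 -0.9 -0. ]
 [ 0.   0.  -1. ]]
t 1.15 pos [ 208.7 -481.7  231.3] delta [ 0.3 -0.1  0. ] yaw -0.01 j6 -0.15 w 85.5 F [-0.3  0.1 -0.5] g 0.0
t 1.15 pos [ 208.7 -481.7  231.3] delta [ 0.5 -0.5  0. ] yaw -0.01 j6 -0.15 w 85.5 F [-0.3  0.1 -0.5] g 0.0
```

```bash
sed -i 's/np.round(d,4),/"mm",np.round(d*1000,1),/' h.py; python3 - <<'E'
from h import *
go(470,-250,200,-66);go(456,182,200,-66)
E
```

```text
t 1.15 pos [ 208.7 -481.7  231.3] delta mm [ 331.9 -108.8   31.3] yaw -0.01 j6 -0.15 w 85.5 F [-0.3  0.1 -0.5] g 0.0
t 1.15 pos [ 208.7 -481.7  231.3] delta mm [ 490.7 -510.8   31.3] yaw -0.01 j6 -0.15 w 85.5 F [-0.3  0.1 -0.5] g 0.0
```

move_arm:
  plan:
    - {"delta_pos": [0.332,-0.109,0.03],"yaw": 0}
    - {"delta_pos": [0.332,-0.109,0.03],"yaw": 0}
    - {"delta_pos": [0.332,-0.109,0.03],"yaw": 0}
    - {"delta_pos": [0.332,-0.109,0.03],"yaw": 0}
    - {"delta_pos": [0.332,-0.109,0.03],"yaw": 0}
    - {"delta_pos": [0.332,-0.109,0.03],"yaw": 0}
    - {"delta_pos": [0.332,-0.109,0.03],"yaw": 0}
    - {"delta_pos": [0.491,-0.511,0.031],"yaw": 0}

```text
time_s: 1.82
tool_pos: [432.6, -247.1, 205.1]
eef_rot: [[0.917, 0.398, 0.002], [0.398, -0.917, -0.001], [0.002, 0.002, -1.0]]
wrist_force: [-0.7, 2.0, -0.2]
gripper_width: 85.4
grasp_force: 0.0
```

```bash
python3 - <<'E'
from h import *
go(456,182,200,-66)
E
```

```text
t 1.82 pos [ 432.6 -247.1  205.1] delta mm [ 192.2 -384.4    4.6] yaw -0.01 j6 0.49 w 85.4 F [-0.7  2.  -0.2] g 0.0
```

move_arm:
  plan:
    - {"delta_pos": [0.19,-0.384,0.004],"yaw": 0}
    - {"delta_pos": [0.19,-0.384,0.004],"yaw": 0}
    - {"delta_pos": [0.19,-0.384,0.004],"yaw": 0}
    - {"delta_pos": [0.19,-0.384,0.004],"yaw": 0}
    - {"delta_pos": [0.19,-0.384,0.004],"yaw": 0}
    - {"delta_pos": [0.19,-0.384,0.004],"yaw": 0}
    - {"delta_pos": [0.19,-0.384,0.004],"yaw": 0}
    - {"delta_pos": [0.19,-0.384,0.004],"yaw": 0}

```text
time_s: 2.48
tool_pos: [445.3, 87.7, 203.0]
eef_rot: [[0.918, 0.397, 0.001], [0.397, -0.918, -0.0], [0.001, 0.0, -1.0]]
wrist_force: [1.0, -0.3, -0.1]
gripper_width: 85.6
grasp_force: 0.0
```

```bash
python3 - <<'E'
from h import *
go(456,182,200,-66)
E
```

```text
t 2.48 pos [445.3  87.7 203. ] delta mm [ 47.3 -82.3   3. ] yaw -0.01 j6 1.19 w 85.6 F [ 1.  -0.3 -0.1] g 0.0
```

move_arm:
  plan:
    - {"delta_pos": [0.041,-0.07,0.03],"yaw": 0}
    - {"delta_pos": [0.041,-0.07,0.03],"yaw": 0}
    - {"delta_pos": [0.041,-0.07,0.03],"yaw": 0}
    - {"delta_pos": [0.041,-0.07,0.03],"yaw": 0}
    - {"delta_pos": [0.041,-0.07,0.03],"yaw": 0}

```text
time_s: 2.9
tool_pos: [455.3, 166.0, 172.7]
eef_rot: [[0.917, 0.399, -0.0], [0.399, -0.917, -0.001], [-0.001, 0.0, -1.0]]
wrist_force: [-0.1, -0.5, 0.3]
gripper_width: 85.8
grasp_force: 0.0
```

```bash
cat >> h.py <<'E'
def wpix(im,X):
    c=np.array(im["R"])@np.array(X)+np.array(im["t"]);K=np.array(im["mtx"])
    r=np.arctan2(np.hypot(c[0],c[1]),c[2]);n=np.hypot(c[0],c[1]);return np.array([K[0,2]+K[0,0]*r*c[0]/n,K[1,2]+K[1,1]*r*c[1]/n])
def wray(im,uv,z):
    K=np.array(im["mtx"]);x=(uv[0]-K[0,2])/K[0,0];y=(uv[1]-K[1,2])/K[1,1];r=np.hypot(x,y)+1e-9
    d=np.array(im["R"]).T@[np.sin(r)*x/r,np.sin(r)*y/r,np.cos(r)];o=-np.array(im["R"]).T@im["t"];return o+d*(z-o[2])/d[2]
def rectify(im,x0,x1,y0,y1,z,s):
    """top-down map of plane z: rows from x1 down to x0, columns from y1 to y0, s px/mm"""
    X,Y=np.meshgrid(np.arange(x1,x0,-1/s),np.arange(y1,y0,-1/s),indexing="ij")
    R=np.array(im["R"]);c=np.stack([X,Y,np.full_like(X,z)],-1)@R.T+np.array(im["t"]);K=np.array(im["mtx"])
    n=np.hypot(c[...,0],c[...,1])+1e-9;r=np.arctan2(n,c[...,2])
    return cv2.remap(np.ascontiguousarray(im["image"]),(K[0,2]+K[0,0]*r*c[...,0]/n).astype(np.float32),(K[1,2]+K[1,1]*r*c[...,1]/n).astype(np.float32),cv2.INTER_LINEAR)
E
python3 - <<'E'
from h import *
go(456,182,200,-66)
im=viewer.get_image("wrist");save(im,"w1.png")
print("cam",-np.array(im["R"]).T@im["t"])
for q in "wheel_c axle_c fork_c guard_c".split():
    for d in viewer.tip_of(im,q):
        X=world(im,d["position"]);print(q,round(d["p"],2),X,wpix(im,X))
o=rectify(im,400,640,40,340,10,2.5);save({"image":o},"r1.png")
E
```

```text
t 2.9 pos [455.3 166.  172.7] delta mm [  7.  -14.4 -27.3] yaw -0.009 j6 1.35 w 85.8 F [-0.1 -0.5  0.3] g 0.0
cam [530.9 198.3 314.9]
wheel_c 0.66 [440.9 297.4  12. ] [175.3 177.4]
wheel_c 0.56 [454.9 180.   22.8] [305.5 217. ]
axle_c 0.85 [505.7 466.8  11.7] [54.5 58.1]
axle_c 0.76 [567.4 301.3   8.6] [224.8  37.1]
axle_c 0.32 [ 461.1 -135.7    9.6] [567.3 320.5]
fork_c 0.69 [587.3 193.   10.7] [356.3  61.6]
guard_c 0.62 [443.  293.   14.2] [179.5 177.3]
```

View pics/r1.png

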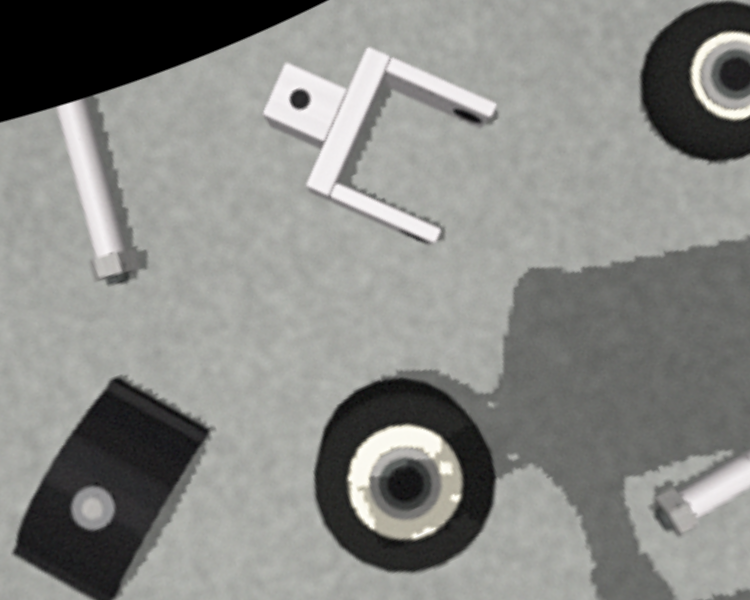

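The rectified view shows the wheel hub at (405,482), the fork plug end at (274,88), the guard's crown mark at (93,508) and the axle's lower hex at (112,265). Next I descend on the wheel.

move_arm:
  plan:
    - {"delta_pos": [0.0057,-0.0128,0.04],"yaw": 0}
    - {"delta_pos": [0.0057,-0.0128,0.08],"yaw": 0}
    - {"delta_pos": [0.0057,-0.0128,0.12],"yaw": 0}
    - {"delta_pos": [0.0057,-0.0128,0.145],"yaw": 0}
    - {"delta_pos": [0.0057,-0.0128,0.164],"yaw": 0}
    - {"delta_pos": [0.0057,-0.0128,0.164],"yaw": 0}
    - {"delta_pos": [0.0057,-0.0128,0.164],"yaw": 0}

```text
time_s: 3.73
tool_pos: [455.4, 179.5, 8.6]
eef_rot: [[0.918, 0.396, -0.001], [0.396, -0.918, -0.0], [-0.001, -0.0, -1.0]]
wrist_force: [-0.6, 0.3, 0.4]
gripper_width: 85.3
grasp_force: 0.0
```

move_arm:
  plan:
    - {"delta_pos": [0,0,0],"yaw": 0}
    - {"delta_pos": [0,0,0],"yaw": 0}
    - {"delta_pos": [0,0,0],"yaw": 0}
    - {"delta_pos": [0,0,0],"yaw": 0}
    - {"delta_pos": [0,0,0],"yaw": 0}
  grip: 60
  grip_force: 40

```text
time_s: 4.15
tool_pos: [456.8, 180.2, 10.8]
eef_rot: [[0.918, 0.397, 0.004], [0.397, -0.918, 0.001], [0.004, 0.001, -1.0]]
wrist_force: [-1.3, -1.6, 5.9]
gripper_width: 64.9
grasp_force: 43.9
```

```bash
python3 - <<'E'
from h import *
go(459.6,-251,120,-66)
im=viewer.get_image("wrist");save(im,"w2.png")
E
```

```text
t 4.15 pos [456.8 180.2  10.8] delta mm [-168.5  396.9 -109.4] yaw -0.01 j6 1.38 w 64.9 F [-1.3 -1.6  5.9] g 43.9
```

View pics/w2.png

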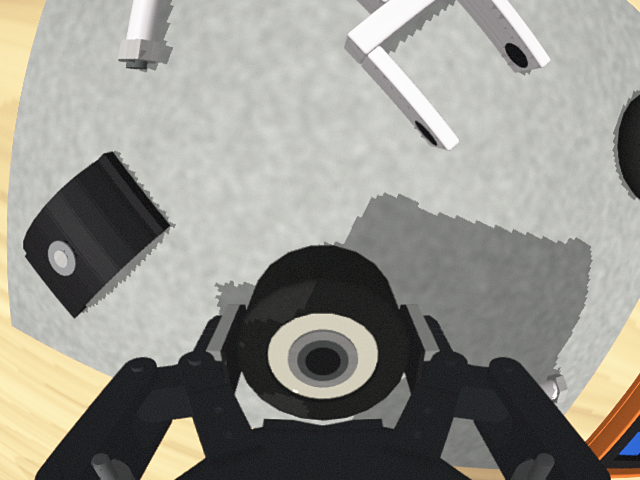

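move_arm:
  plan:
    - {"delta_pos": [0,0,-0.03],"yaw": 0}
    - {"delta_pos": [0,0,-0.07],"yaw": 0}
    - {"delta_pos": [-0.016,0.038,-0.09],"yaw": 0}
    - {"delta_pos": [-0.032,0.076,-0.09],"yaw": 0}
    - {"delta_pos": [-0.048,0.114,-0.09],"yaw": 0}
    - {"delta_pos": [-0.064,0.152,-0.09],"yaw": 0}
    - {"delta_pos": [-0.08,0.19,-0.09],"yaw": 0}
    - {"delta_pos": [-0.096,0.228,-0.09],"yaw": 0}

```text
time_s: 4.87
tool_pos: [458.2, -67.7, 100.4]
eef_rot: [[0.918, 0.398, 0.003], [0.398, -0.918, -0.001], [0.002, 0.002, -1.0]]
wrist_force: [0.7, -0.4, -1.2]
gripper_width: 64.8
grasp_force: 45.7
```

```bash
python3 - <<'E'
from h import *
go(459.6,-251,80,-66)
E
```

```text
t 4.87 pos [458.2 -67.7 100.4] delta mm [-71.7 168.7  20.5] yaw -0.01 j6 0.85 w 64.8 F [ 0.7 -0.4 -1.2] g 45.7
```

move_arm:
  plan:
    - {"delta_pos": [-0.0717,0.1687,0.02],"yaw": 0}
    - {"delta_pos": [-0.0717,0.1687,0.02],"yaw": 0}
    - {"delta_pos": [-0.0717,0.1687,0.02],"yaw": 0}
    - {"delta_pos": [-0.0717,0.1687,0.02],"yaw": 0}
    - {"delta_pos": [-0.0717,0.1687,0.02],"yaw": 0}
    - {"delta_pos": [-0.0717,0.1687,0.05],"yaw": 0}
    - {"delta_pos": [-0.0717,0.1687,0.06],"yaw": 0}
    - {"delta_pos": [-0.0717,0.1687,0.06],"yaw": 0}

```text
time_s: 5.53
tool_pos: [457.6, -247.8, 37.2]
eef_rot: [[0.918, 0.397, -0.004], [0.397, -0.918, 0.003], [-0.002, -0.004, -1.0]]
wrist_force: [-0.7, 0.8, -0.6]
gripper_width: 65.2
grasp_force: 45.6
```

```bash
python3 - <<'E'
from h import *
go(459.6,-251,20,-66)
im=viewer.get_image("wrist");save(im,"w3.png")
E
```

```text
t 5.53 pos [ 457.6 -247.8   37.2] delta mm [ 0.6  3.8 17.2] yaw -0.011 j6 0.52 w 65.2 F [-0.7  0.8 -0.6] g 45.6
```

View pics/w3.png

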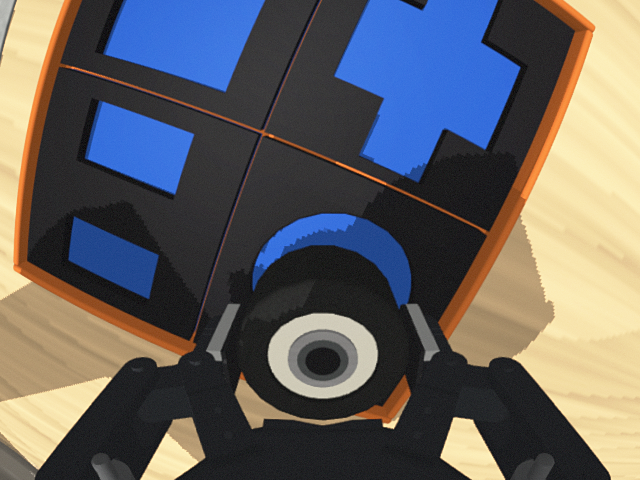

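move_arm:
  plan:
    - {"delta_pos": [0,0,0.008],"yaw": 0}
    - {"delta_pos": [0,0,0.016],"yaw": 0}
    - {"delta_pos": [0,0,0.02],"yaw": 0}
    - {"delta_pos": [0,0,0.02],"yaw": 0}

```text
time_s: 5.92
tool_pos: [459.0, -248.2, 18.1]
eef_rot: [[0.917, 0.398, -0.001], [0.398, -0.917, 0.001], [-0.001, -0.001, -1.0]]
wrist_force: [-0.8, 0.3, -0.0]
gripper_width: 64.8
grasp_force: 45.7
```

```bash
python3 - <<'E'
from h import *
go(459.6,-251,20,-66)
im=viewer.get_image("wrist")
# pocket (rim z~18) and wheel top in map
a=rectify(im,395,525,-315,-190,18,4);h=cv2.cvtColor(a,cv2.COLOR_RGB2HSV);m=((h[...,0]>100)&(h[...,0]<125)&(h[...,1]>120)).astype(np.uint8)
save({"image":a},"r3.png")
E
```

```text
t 5.92 pos [ 459.  -248.2   18.1] delta mm [-0.6  2.8 -1.9] yaw -0.009 j6 0.52 w 64.8 F [-0.8  0.3 -0. ] g 45.7
```

View pics/r3.png

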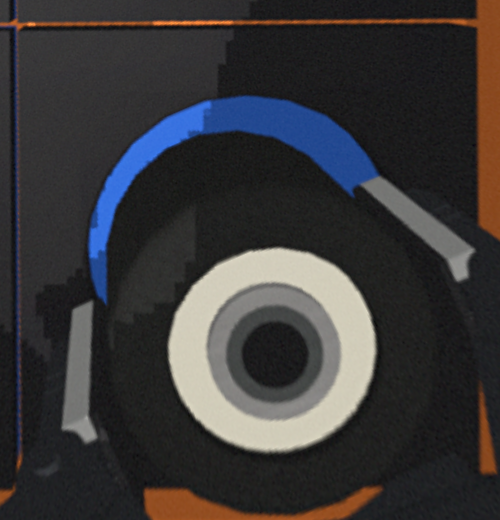

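move_arm:
  plan:
    - {"delta_pos": [-0.0006,0.003,0],"yaw": 0}
    - {"delta_pos": [-0.0006,0.003,0.002],"yaw": 0}
    - {"delta_pos": [-0.0006,0.003,0.004],"yaw": 0}
    - {"delta_pos": [-0.0006,0.003,0.004],"yaw": 0}

```text
time_s: 6.3
tool_pos: [460.6, -252.7, 16.8]
eef_rot: [[0.918, 0.397, 0.002], [0.397, -0.918, -0.002], [0.001, 0.002, -1.0]]
wrist_force: [-3.9, 1.1, 16.8]
gripper_width: 64.9
grasp_force: 47.3
```

move_arm:
  plan:
    - {"delta_pos": [0,0,-0.001],"yaw": 0}
    - {"delta_pos": [0,0,-0.001],"yaw": 0}
    - {"delta_pos": [0,0,-0.001],"yaw": 0}
    - {"delta_pos": [0,0,-0.03],"yaw": 0}
    - {"delta_pos": [0,0,-0.07],"yaw": 0}
    - {"delta_pos": [0,0,-0.11],"yaw": 0}
    - {"delta_pos": [0,0,-0.11],"yaw": 0}
  grip: 92

```text
time_s: 6.88
tool_pos: [463.3, -254.3, 131.7]
eef_rot: [[0.917, 0.398, 0.01], [0.398, -0.917, -0.008], [0.006, 0.011, -1.0]]
wrist_force: [1.2, -1.3, -0.1]
gripper_width: 79.0
grasp_force: 0.0
```

```bash
python3 - <<'E'
from h import *
im=viewer.get_image("wrist");save({"image":rectify(im,395,640,-315,-65,18,2.4)},"r4.png")
go(540,160,130,-75.5)
E
```

```text
t 6.93 pos [ 462.1 -253.5  128.5] delta mm [ 235.9 -348.4   -3.1] yaw 0.156 j6 0.51 w 78.5 F [ 0.1 -0.7 -0.5] g 0.0
```

View pics/r4.png

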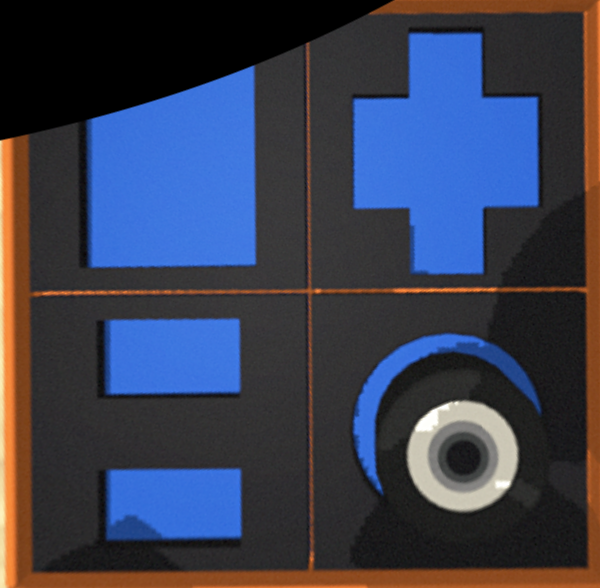

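Wheel hub at (463,457), centred in its pocket and seated. Next, the axle.

```bash
python3 - <<'E'
from h import *
go(565,302,130,-75.5)
E
```

```text
t 6.93 pos [ 462.1 -253.5  128.5] delta mm [ 315.3 -468.7   -3.7] yaw 0.156 j6 0.51 w 78.5 F [ 0.1 -0.7 -0.5] g 0.0
```

move_arm:
  plan:
    - {"delta_pos": [0.315,-0.469,0],"yaw": 0.02}
    - {"delta_pos": [0.315,-0.469,0],"yaw": 0.04}
    - {"delta_pos": [0.315,-0.469,0],"yaw": 0.06}
    - {"delta_pos": [0.315,-0.469,0],"yaw": 0.08}
    - {"delta_pos": [0.315,-0.469,0],"yaw": 0.1}
    - {"delta_pos": [0.315,-0.469,0],"yaw": 0.12}
    - {"delta_pos": [0.315,-0.469,0],"yaw": 0.14}
    - {"delta_pos": [0.315,-0.469,0],"yaw": 0.156}
  grip: 50

```text
time_s: 7.6
tool_pos: [519.7, 78.0, 123.3]
eef_rot: [[0.968, 0.249, -0.002], [0.249, -0.968, -0.0], [-0.002, -0.0, -1.0]]
wrist_force: [1.1, -0.6, -0.6]
gripper_width: 42.6
grasp_force: 0.0
```

```bash
python3 - <<'E'
from h import *
go(565,302,130,-75.5)
E
```

```text
t 7.6 pos [519.7  78.  123.3] delta mm [  99.6 -205.7   -6.8] yaw -0.001 j6 1.32 w 42.6 F [ 1.1 -0.6 -0.6] g 0.0
```

move_arm:
  plan:
    - {"delta_pos": [0.095,-0.196,0],"yaw": 0}
    - {"delta_pos": [0.095,-0.196,0],"yaw": 0}
    - {"delta_pos": [0.095,-0.196,0],"yaw": 0}
    - {"delta_pos": [0.095,-0.196,0],"yaw": 0}
    - {"delta_pos": [0.095,-0.196,0],"yaw": 0}
    - {"delta_pos": [0.095,-0.196,0],"yaw": 0}
    - {"delta_pos": [0.095,-0.196,0],"yaw": 0}
    - {"delta_pos": [0.095,-0.196,0],"yaw": 0}

```text
time_s: 8.27
tool_pos: [562.5, 289.2, 122.9]
eef_rot: [[0.968, 0.251, -0.003], [0.251, -0.968, -0.002], [-0.003, 0.001, -1.0]]
wrist_force: [-0.1, -0.2, -0.4]
gripper_width: 42.8
grasp_force: 0.0
```

```bash
python3 - <<'E'
from h import *
im=viewer.get_image("wrist");save({"image":rectify(im,510,630,240,360,8,5)},"r5.png")
print("cam",-np.array(im["R"]).T@im["t"])
for d in viewer.tip_of(im,"axle_c"): print(round(d["p"],2),world(im,d["position"]))
go(565,302,130,-75.5)
E
```

```text
cam [642.7 309.5 264.9]
0.84 [671.9 451.9   7.7]
0.81 [502.  470.    7.7]
0.58 [563.7 305.5   5.6]
t 8.37 pos [563.  287.8 123.8] delta mm [  5.4 -13.3  -6.3] yaw -0.001 j6 1.67 w 42.5 F [ 0.2 -1.8  0.9] g 0.0
```

View pics/r5.png

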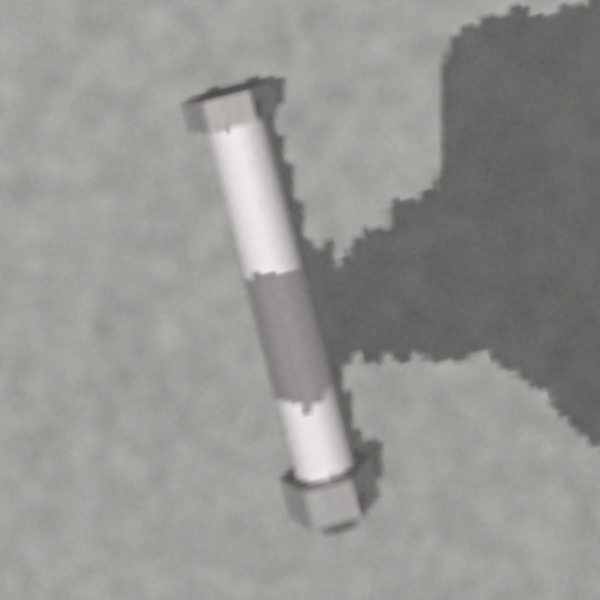

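move_arm:
  plan:
    - {"delta_pos": [0.0108,-0.0137,0.03],"yaw": 0}
    - {"delta_pos": [0.0108,-0.0137,0.06],"yaw": 0}
    - {"delta_pos": [0.0108,-0.0137,0.08],"yaw": 0}
    - {"delta_pos": [0.0108,-0.0137,0.08],"yaw": 0}
    - {"delta_pos": [0.0108,-0.0137,0.08],"yaw": 0}

```text
time_s: 8.78
tool_pos: [570.1, 303.6, 44.0]
eef_rot: [[0.969, 0.248, -0.002], [0.248, -0.969, -0.001], [-0.003, 0.001, -1.0]]
wrist_force: [0.8, 0.6, -0.4]
gripper_width: 42.8
grasp_force: 0.0
```

```bash
python3 - <<'E'
from h import *
go(570,303.8,4,-76)
E
```

```text
t 8.78 pos [570.1 303.6  44. ] delta mm [ 0.  -0.2 40. ] yaw 0.007 j6 1.69 w 42.8 F [ 0.8  0.6 -0.4] g 0.0
```

move_arm:
  plan:
    - {"delta_pos": [0,0,0.02],"yaw": 0.005}
    - {"delta_pos": [0,0,0.034],"yaw": 0.005}
    - {"delta_pos": [0,0,0.04],"yaw": 0.005}
    - {"delta_pos": [0,0,0.04],"yaw": 0.005}
    - {"delta_pos": [0,0,0.04],"yaw": 0.005}

```text
time_s: 9.2
tool_pos: [571.4, 305.3, 6.2]
eef_rot: [[0.97, 0.245, 0.002], [0.245, -0.97, 0.001], [0.002, -0.0, -1.0]]
wrist_force: [0.9, -0.0, 1.4]
gripper_width: 42.9
grasp_force: 0.0
```

move_arm:
  plan:
    - {"delta_pos": [0,0,0],"yaw": 0}
    - {"delta_pos": [0,0,0],"yaw": 0}
    - {"delta_pos": [0,0,0],"yaw": 0}
    - {"delta_pos": [0,0,0],"yaw": 0}
    - {"delta_pos": [0,0,0],"yaw": 0}
    - {"delta_pos": [0,0,0],"yaw": 0}
  grip: 0
  grip_force: 50

```text
time_s: 9.7
tool_pos: [571.2, 305.6, 6.0]
eef_rot: [[0.969, 0.245, 0.002], [0.245, -0.969, 0.001], [0.002, -0.0, -1.0]]
wrist_force: [0.9, -1.5, 6.7]
gripper_width: 9.9
grasp_force: 48.9
```

move_arm:
  plan:
    - {"delta_pos": [0,0,-0.02],"yaw": 0}
    - {"delta_pos": [0,0,-0.05],"yaw": 0}
    - {"delta_pos": [0,0,-0.08],"yaw": 0}
    - {"delta_pos": [0,0,-0.1],"yaw": 0}
    - {"delta_pos": [0,0,-0.1],"yaw": 0}

```text
time_s: 10.12
tool_pos: [573.0, 306.5, 110.1]
eef_rot: [[0.969, 0.246, 0.009], [0.245, -0.969, 0.003], [0.009, -0.001, -1.0]]
wrist_force: [0.4, -0.3, 0.4]
gripper_width: 9.8
grasp_force: 48.9
```

```bash
python3 - <<'E'
from h import *
im=viewer.get_image("wrist");save({"image":np.array(im["image"])[200:480,150:500]},"w6.png")
go(577.5,-251.3,100,-90)
E
```

```text
t 10.17 pos [571.8 306.  107.4] delta mm [-131.3  541.7    6.4] yaw 0.248 j6 1.7 w 9.2 F [ 0.7  0.5 -1.5] g 48.9
```

View pics/w6.png

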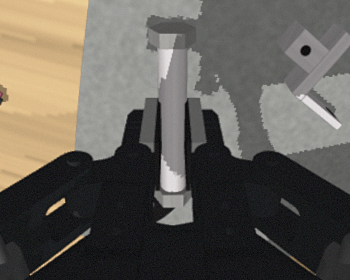

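The axle is held at its middle and lies level.

move_arm:
  plan:
    - {"delta_pos": [-0.131,0.542,0.005],"yaw": 0.03}
    - {"delta_pos": [-0.131,0.542,0.005],"yaw": 0.06}
    - {"delta_pos": [-0.131,0.542,0.005],"yaw": 0.09}
    - {"delta_pos": [-0.131,0.542,0.005],"yaw": 0.12}
    - {"delta_pos": [-0.131,0.542,0.005],"yaw": 0.15}
    - {"delta_pos": [-0.131,0.542,0.005],"yaw": 0.18}
    - {"delta_pos": [-0.131,0.542,0.005],"yaw": 0.21}
    - {"delta_pos": [-0.131,0.542,0.005],"yaw": 0.245}

```text
time_s: 10.83
tool_pos: [572.7, -29.6, 100.1]
eef_rot: [[1.0, 0.001, -0.003], [0.001, -1.0, 0.0], [-0.003, -0.0, -1.0]]
wrist_force: [0.2, -1.0, -0.3]
gripper_width: 9.6
grasp_force: 49.0
```

```bash
python3 - <<'E'
from h import *
go(577.5,-251.3,60,-90)
E
```

```text
t 10.83 pos [572.7 -29.6 100.1] delta mm [  4.6 221.7  40. ] yaw 0.001 j6 1.38 w 9.6 F [ 0.2 -1.  -0.3] g 49.0
```

move_arm:
  plan:
    - {"delta_pos": [0.005,0.213,0.03],"yaw": 0}
    - {"delta_pos": [0.005,0.213,0.03],"yaw": 0}
    - {"delta_pos": [0.005,0.213,0.03],"yaw": 0}
    - {"delta_pos": [0.005,0.213,0.03],"yaw": 0}
    - {"delta_pos": [0.005,0.213,0.03],"yaw": 0}
    - {"delta_pos": [0.005,0.213,0.03],"yaw": 0}
    - {"delta_pos": [0.005,0.213,0.04],"yaw": 0}
    - {"delta_pos": [0.005,0.213,0.04],"yaw": 0}

```text
time_s: 11.5
tool_pos: [577.7, -239.7, 58.4]
eef_rot: [[1.0, 0.002, -0.005], [0.002, -1.0, 0.003], [-0.005, -0.003, -1.0]]
wrist_force: [0.4, 0.7, -1.1]
gripper_width: 10.0
grasp_force: 49.1
```

```bash
python3 - <<'E'
from h import *
go(577.5,-251.3,20,-90)
E
```

```text
t 11.5 pos [ 577.7 -239.7   58.4] delta mm [-0.1 11.7 38.3] yaw 0.002 j6 1.05 w 10.0 F [ 0.4  0.7 -1.1] g 49.1
```

move_arm:
  plan:
    - {"delta_pos": [0,0.011,0],"yaw": 0}
    - {"delta_pos": [0,0.011,0.01],"yaw": 0}
    - {"delta_pos": [0,0.011,0.025],"yaw": 0}
    - {"delta_pos": [0,0.011,0.037],"yaw": 0}
    - {"delta_pos": [0,0.011,0.037],"yaw": 0}
    - {"delta_pos": [0,0.011,0.037],"yaw": 0}

```text
time_s: 12.0
tool_pos: [579.3, -250.9, 23.8]
eef_rot: [[1.0, 0.004, -0.002], [0.004, -1.0, 0.001], [-0.002, -0.001, -1.0]]
wrist_force: [0.5, -0.6, -0.3]
gripper_width: 9.7
grasp_force: 49.1
```

move_arm:
  plan:
    - {"delta_pos": [0,0,0.002],"yaw": 0}
    - {"delta_pos": [0,0,0.004],"yaw": 0}
    - {"delta_pos": [0,0,0.006],"yaw": 0}
    - {"delta_pos": [0,0,0.006],"yaw": 0}

```text
time_s: 12.33
tool_pos: [579.7, -251.9, 18.7]
eef_rot: [[1.0, 0.003, 0.0], [0.003, -1.0, -0.0], [0.0, 0.0, -1.0]]
wrist_force: [-0.4, 0.2, -0.8]
gripper_width: 9.3
grasp_force: 49.1
```

move_arm:
  plan:
    - {"delta_pos": [-0.001,0,0.002],"yaw": 0}
    - {"delta_pos": [-0.001,0,0.004],"yaw": 0}
    - {"delta_pos": [-0.001,0,0.004],"yaw": 0}

```text
time_s: 12.58
tool_pos: [578.4, -251.8, 14.4]
eef_rot: [[1.0, 0.003, -0.0], [0.003, -1.0, 0.0], [-0.0, -0.0, -1.0]]
wrist_force: [0.1, -0.3, 0.1]
gripper_width: 9.6
grasp_force: 49.1
```

move_arm:
  plan:
    - {"delta_pos": [0,0,0.001],"yaw": 0}
    - {"delta_pos": [0,0,0.002],"yaw": 0}
    - {"delta_pos": [0,0,0.003],"yaw": 0}
    - {"delta_pos": [0,0,0.003],"yaw": 0}

```text
time_s: 12.92
tool_pos: [578.7, -252.0, 12.1]
eef_rot: [[1.0, 0.003, 0.0], [0.003, -1.0, -0.0], [0.0, 0.0, -1.0]]
wrist_force: [-1.2, 0.4, 2.0]
gripper_width: 9.8
grasp_force: 49.5
```

move_arm:
  plan:
    - {"delta_pos": [0,0,0.0005],"yaw": 0}
    - {"delta_pos": [0,0,0],"yaw": 0}
    - {"delta_pos": [0,0,0],"yaw": 0}
    - {"delta_pos": [0,0,0],"yaw": 0}
    - {"delta_pos": [0,0,-0.03],"yaw": 0}
    - {"delta_pos": [0,0,-0.07],"yaw": 0}
    - {"delta_pos": [0,0,-0.11],"yaw": 0}
    - {"delta_pos": [0,0,-0.11],"yaw": 0}
  grip: 40

```text
time_s: 13.58
tool_pos: [582.6, -254.1, 130.5]
eef_rot: [[1.0, 0.003, 0.013], [0.003, -1.0, -0.008], [0.013, 0.008, -1.0]]
wrist_force: [1.2, -0.5, 1.5]
gripper_width: 34.3
grasp_force: 0.0
```

```bash
python3 - <<'E'
from h import *
im=viewer.get_image("wrist");save({"image":rectify(im,510,640,-315,-65,14,2.4)},"r7.png")
go(595.5,215.2,100,-23.3)
E
```

```text
t 13.63 pos [ 581.2 -253.3  126.9] delta mm [  15.4 -468.6   24.6] yaw -1.161 j6 1.04 w 34.0 F [-0.4  0.  -1.5] g 0.0
```

View pics/r7.png

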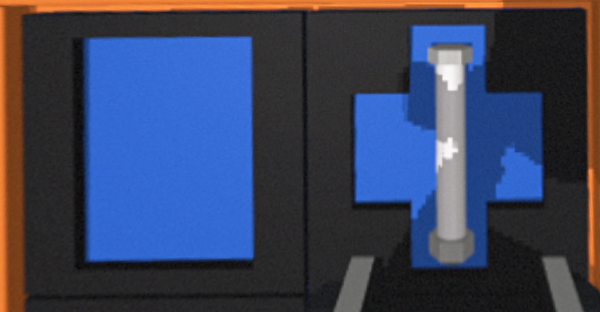

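The axle is in its slot, hexes at (450,53) and (450,245). Next, the fork.

move_arm:
  plan:
    - {"delta_pos": [0.015,-0.469,0.01],"yaw": -0.12}
    - {"delta_pos": [0.015,-0.469,0.01],"yaw": -0.24}
    - {"delta_pos": [0.015,-0.469,0.01],"yaw": -0.36}
    - {"delta_pos": [0.015,-0.469,0.01],"yaw": -0.48}
    - {"delta_pos": [0.015,-0.469,0.01],"yaw": -0.6}
    - {"delta_pos": [0.015,-0.469,0.01],"yaw": -0.72}
    - {"delta_pos": [0.015,-0.469,0.01],"yaw": -0.84}
    - {"delta_pos": [0.015,-0.469,0.01],"yaw": -0.96}
  grip: 60

```text
time_s: 14.3
tool_pos: [587.5, 83.2, 113.5]
eef_rot: [[0.566, 0.824, -0.002], [0.824, -0.566, -0.0], [-0.001, -0.001, -1.0]]
wrist_force: [0.8, -0.5, -0.1]
gripper_width: 50.9
grasp_force: 0.0
```

```bash
python3 - <<'E'
from h import *
go(595.5,215.2,100,-23.3)
E
```

```text
t 14.3 pos [587.5  83.2 113.5] delta mm [113.3 -68.2  13.5] yaw -0.196 j6 0.61 w 50.9 F [ 0.8 -0.5 -0.1] g 0.0
```

move_arm:
  plan:
    - {"delta_pos": [0.104,-0.063,0],"yaw": -0.1}
    - {"delta_pos": [0.104,-0.063,0],"yaw": -0.19}
    - {"delta_pos": [0.104,-0.063,0],"yaw": -0.19}
    - {"delta_pos": [0.104,-0.063,0],"yaw": -0.19}
    - {"delta_pos": [0.104,-0.063,0],"yaw": -0.19}
    - {"delta_pos": [0.104,-0.063,0],"yaw": -0.19}

```text
time_s: 14.8
tool_pos: [595.5, 202.1, 113.5]
eef_rot: [[0.406, 0.914, -0.002], [0.914, -0.406, -0.001], [-0.002, -0.001, -1.0]]
wrist_force: [-0.5, -0.7, -0.1]
gripper_width: 51.3
grasp_force: 0.0
```

```bash
python3 - <<'E'
from h import *
im=viewer.get_image("wrist");save({"image":rectify(im,540,640,150,250,24,6)},"r8.png")
print("cam",-np.array(im["R"]).T@im["t"])
go(595.5,215.2,40,-23.3)
E
```

```text
cam [629.2 277.  255.6]
t 14.85 pos [595.7 201.3 113.8] delta mm [12.7 -5.8 73.8] yaw -0.012 j6 0.62 w 51.1 F [-0.   0.   0.9] g 0.0
```

View pics/r8.png

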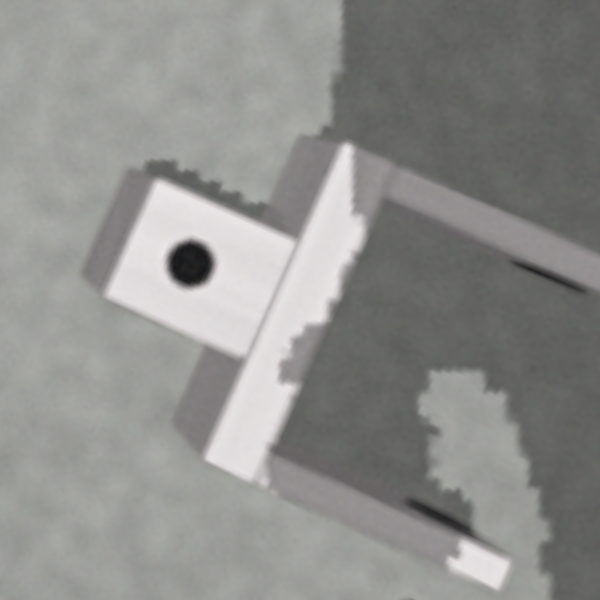

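move_arm:
  plan:
    - {"delta_pos": [0.014,-0.0063,0.03],"yaw": 0}
    - {"delta_pos": [0.014,-0.0063,0.06],"yaw": 0}
    - {"delta_pos": [0.014,-0.0063,0.07],"yaw": 0}
    - {"delta_pos": [0.014,-0.0063,0.07],"yaw": 0}
    - {"delta_pos": [0.014,-0.0063,0.07],"yaw": 0}

```text
time_s: 15.27
tool_pos: [596.3, 216.6, 44.8]
eef_rot: [[0.408, 0.913, -0.001], [0.913, -0.408, -0.0], [-0.001, -0.0, -1.0]]
wrist_force: [0.4, -0.1, 0.7]
gripper_width: 51.2
grasp_force: 0.0
```

```bash
python3 - <<'E'
from h import *
go(595.5,217,6,-23.5)
E
```

```text
t 15.27 pos [596.3 216.6  44.8] delta mm [ 0.1 -0.9 38.8] yaw -0.01 j6 0.65 w 51.2 F [ 0.4 -0.1  0.7] g 0.0
```

move_arm:
  plan:
    - {"delta_pos": [0,0,0.02],"yaw": -0.01}
    - {"delta_pos": [0,0,0.034],"yaw": -0.01}
    - {"delta_pos": [0,0,0.039],"yaw": -0.01}
    - {"delta_pos": [0,0,0.039],"yaw": -0.01}
    - {"delta_pos": [0,0,0.039],"yaw": -0.01}

```text
time_s: 15.68
tool_pos: [597.0, 217.7, 7.1]
eef_rot: [[0.397, 0.918, 0.002], [0.918, -0.397, 0.0], [0.001, 0.002, -1.0]]
wrist_force: [1.4, 0.2, -0.3]
gripper_width: 51.2
grasp_force: 0.0
```

move_arm:
  plan:
    - {"delta_pos": [0,0,0],"yaw": 0}
    - {"delta_pos": [0,0,0],"yaw": 0}
    - {"delta_pos": [0,0,0],"yaw": 0}
    - {"delta_pos": [0,0,0],"yaw": 0}
    - {"delta_pos": [0,0,0],"yaw": 0}
    - {"delta_pos": [0,0,0],"yaw": 0}
  grip: 10
  grip_force: 60

```text
time_s: 16.18
tool_pos: [596.9, 218.2, 7.1]
eef_rot: [[0.397, 0.918, 0.002], [0.918, -0.397, 0.001], [0.001, 0.002, -1.0]]
wrist_force: [-1.2, -0.2, 6.2]
gripper_width: 20.8
grasp_force: 59.8
```

```bash
python3 - <<'E'
from h import *
go(604,-133.2,120,-90)
E
```

```text
t 16.18 pos [596.9 218.2   7.1] delta mm [-319.6  146.2 -113.1] yaw 1.163 j6 0.64 w 20.8 F [-1.2 -0.2  6.2] g 59.8
```

move_arm:
  plan:
    - {"delta_pos": [0,0,-0.03],"yaw": 0}
    - {"delta_pos": [0,0,-0.07],"yaw": 0}
    - {"delta_pos": [-0.03,0.014,-0.1],"yaw": 0.1}
    - {"delta_pos": [-0.065,0.03,-0.1],"yaw": 0.22}
    - {"delta_pos": [-0.1,0.045,-0.1],"yaw": 0.34}
    - {"delta_pos": [-0.135,0.061,-0.1],"yaw": 0.46}
    - {"delta_pos": [-0.17,0.077,-0.1],"yaw": 0.58}
    - {"delta_pos": [-0.205,0.094,-0.1],"yaw": 0.7}

```text
time_s: 16.85
tool_pos: [600.5, -9.1, 105.9]
eef_rot: [[0.897, 0.442, 0.0], [0.442, -0.897, -0.0], [0.0, 0.0, -1.0]]
wrist_force: [1.6, -0.0, -0.5]
gripper_width: 20.5
grasp_force: 58.8
```

```bash
python3 - <<'E'
from h import *
go(605,-133.2,80,-90)
E
```

```text
t 16.85 pos [600.5  -9.1 105.9] delta mm [-50.8 113.3  26. ] yaw 0.457 j6 0.97 w 20.5 F [ 1.6 -0.  -0.5] g 58.8
```

move_arm:
  plan:
    - {"delta_pos": [-0.016,0.035,0.01],"yaw": 0.11}
    - {"delta_pos": [-0.032,0.07,0.02],"yaw": 0.22}
    - {"delta_pos": [-0.049,0.108,0.025],"yaw": 0.33}
    - {"delta_pos": [-0.049,0.108,0.025],"yaw": 0.452}
    - {"delta_pos": [-0.049,0.108,0.025],"yaw": 0.452}
    - {"delta_pos": [-0.049,0.108,0.035],"yaw": 0.452}
    - {"delta_pos": [-0.049,0.108,0.035],"yaw": 0.452}

```text
time_s: 17.43
tool_pos: [604.4, -124.6, 69.0]
eef_rot: [[1.0, 0.015, -0.002], [0.015, -1.0, 0.001], [-0.002, -0.001, -1.0]]
wrist_force: [-0.8, -0.5, -1.0]
gripper_width: 20.7
grasp_force: 59.0
```

```bash
python3 - <<'E'
from h import *
go(605,-133.2,30,-90)
im=viewer.get_image("wrist");save({"image":np.array(im["image"])},"w9.png")
E
```

```text
t 17.43 pos [ 604.4 -124.6   69. ] delta mm [ 0.6  8.7 39. ] yaw 0.015 j6 1.23 w 20.7 F [-0.8 -0.5 -1. ] g 59.0
```

View pics/w9.png

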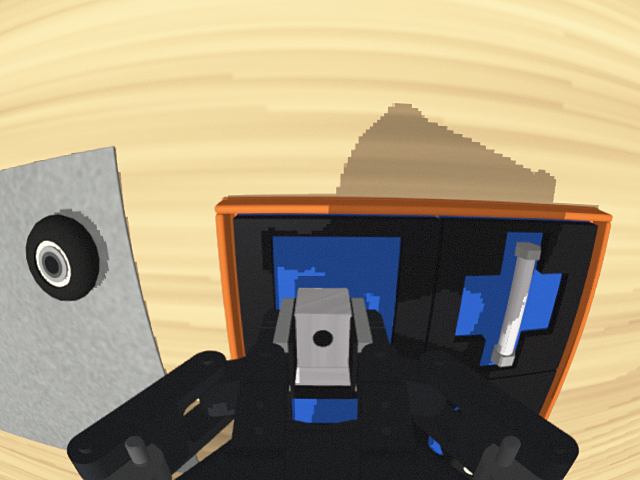

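move_arm:
  plan:
    - {"delta_pos": [0.0006,0.008,0],"yaw": 0.01}
    - {"delta_pos": [0.0006,0.008,0.01],"yaw": 0.01}
    - {"delta_pos": [0.0006,0.008,0.03],"yaw": 0.01}
    - {"delta_pos": [0.0006,0.008,0.042],"yaw": 0.01}
    - {"delta_pos": [0.0006,0.008,0.042],"yaw": 0.01}
    - {"delta_pos": [0.0006,0.008,0.042],"yaw": 0.01}

```text
time_s: 17.98
tool_pos: [605.5, -133.7, 27.7]
eef_rot: [[1.0, 0.001, -0.002], [0.001, -1.0, 0.001], [-0.002, -0.001, -1.0]]
wrist_force: [-1.2, -0.1, -0.2]
gripper_width: 20.8
grasp_force: 59.0
```

```bash
python3 - <<'E'
from h import *
go(605,-133.2,13,-90)
E
```

```text
t 17.98 pos [ 605.5 -133.7   27.7] delta mm [-0.4 -0.4 14.7] yaw 0.001 j6 1.23 w 20.8 F [-1.2 -0.1 -0.2] g 59.0
```

move_arm:
  plan:
    - {"delta_pos": [0,0,0.004],"yaw": 0}
    - {"delta_pos": [0,0,0.008],"yaw": 0}
    - {"delta_pos": [0,0,0.011],"yaw": 0}
    - {"delta_pos": [0,0,0.013],"yaw": 0}
    - {"delta_pos": [0,0,0.013],"yaw": 0}

```text
time_s: 18.4
tool_pos: [605.8, -134.0, 15.3]
eef_rot: [[1.0, 0.001, -0.0], [0.001, -1.0, 0.0], [-0.0, -0.0, -1.0]]
wrist_force: [1.0, -0.3, -1.3]
gripper_width: 21.0
grasp_force: 59.0
```

move_arm:
  plan:
    - {"delta_pos": [0,0,0.001],"yaw": 0}
    - {"delta_pos": [0,0,0.002],"yaw": 0}
    - {"delta_pos": [0,0,0.003],"yaw": 0}
    - {"delta_pos": [0,0,0.003],"yaw": 0}

```text
time_s: 18.73
tool_pos: [606.1, -134.1, 13.1]
eef_rot: [[1.0, 0.001, 0.0], [0.001, -1.0, -0.0], [0.0, 0.0, -1.0]]
wrist_force: [-1.4, 0.2, 2.6]
gripper_width: 20.7
grasp_force: 59.4
```

move_arm:
  plan:
    - {"delta_pos": [0,0,0.0005],"yaw": 0}
    - {"delta_pos": [0,0,0],"yaw": 0}
    - {"delta_pos": [0,0,0],"yaw": 0}
    - {"delta_pos": [0,0,-0.03],"yaw": 0}
    - {"delta_pos": [0,0,-0.07],"yaw": 0}
    - {"delta_pos": [0,0,-0.11],"yaw": 0}
    - {"delta_pos": [0,0,-0.11],"yaw": 0}
  grip: 36

```text
time_s: 19.32
tool_pos: [610.2, -135.4, 131.2]
eef_rot: [[1.0, 0.001, 0.014], [0.001, -1.0, -0.005], [0.014, 0.005, -1.0]]
wrist_force: [1.4, -0.2, 0.8]
gripper_width: 30.9
grasp_force: 0.0
```

```bash
python3 - <<'E'
from h import *
im=viewer.get_image("top")
for d in viewer.tip_of(im,"fork_c"): print(round(d["p"],2),world(im,d["position"]))
im=viewer.get_image("scene")
for d in viewer.tip_of(im,"fork_c"): print(round(d["p"],2),world(im,d["position"]))
go(442.5,297,120,60);go(442.5,297,120,-120)
E
```

```text
t 19.52 pos [ 605.3 -133.8  121.6] delta mm [-162.5 -430.9    2.1] yaw 0.524 j6 1.23 w 31.0 F [ 0.2  0.3 -0. ] g 0.0
t 19.52 pos [ 605.3 -133.8  121.6] delta mm [-162.5 -430.9    2.1] yaw 0.524 j6 1.23 w 31.0 F [ 0.2  0.3 -0. ] g 0.0
```

move_arm:
  plan:
    - {"delta_pos": [-0.162,-0.43,0],"yaw": 0.07}
    - {"delta_pos": [-0.162,-0.43,0],"yaw": 0.14}
    - {"delta_pos": [-0.162,-0.43,0],"yaw": 0.21}
    - {"delta_pos": [-0.162,-0.43,0],"yaw": 0.28}
    - {"delta_pos": [-0.162,-0.43,0],"yaw": 0.35}
    - {"delta_pos": [-0.162,-0.43,0],"yaw": 0.42}
    - {"delta_pos": [-0.162,-0.43,0],"yaw": 0.47}
    - {"delta_pos": [-0.162,-0.43,0],"yaw": 0.52}
  grip: 85

```text
time_s: 20.18
tool_pos: [486.2, 179.2, 120.9]
eef_rot: [[0.867, -0.499, -0.003], [-0.499, -0.867, -0.001], [-0.003, 0.002, -1.0]]
wrist_force: [-0.1, 0.4, -0.5]
gripper_width: 72.5
grasp_force: 0.0
```

```bash
python3 - <<'E'
from h import *
go(442.5,297,120,60)
E
```

```text
t 20.18 pos [486.2 179.2 120.9] delta mm [-96.6 -80.3   1. ] yaw 0.001 j6 2.3 w 72.5 F [-0.1  0.4 -0.5] g 0.0
```

move_arm:
  plan:
    - {"delta_pos": [-0.09,-0.074,0],"yaw": 0}
    - {"delta_pos": [-0.09,-0.074,0],"yaw": 0}
    - {"delta_pos": [-0.09,-0.074,0],"yaw": 0}
    - {"delta_pos": [-0.09,-0.074,0],"yaw": 0}
    - {"delta_pos": [-0.09,-0.074,0],"yaw": 0}
    - {"delta_pos": [-0.09,-0.074,0],"yaw": 0}

```text
time_s: 20.68
tool_pos: [446.2, 286.1, 121.3]
eef_rot: [[0.869, -0.496, -0.002], [-0.496, -0.869, -0.002], [-0.001, 0.002, -1.0]]
wrist_force: [0.1, 0.5, -0.1]
gripper_width: 72.7
grasp_force: 0.0
```

```bash
python3 - <<'E'
from h import *
go(442.5,297,60,60)
im=viewer.get_image("wrist");x0,y1,s=390,360,4
a=rectify(im,x0,500,240,y1,26,s);save({"image":a},"r10.png")
print("cam",-np.array(im["R"]).T@im["t"])
for d in viewer.tip_of(im,"guard_c"): print(round(d["p"],2),world(im,d["position"]))
g=cv2.cvtColor(a,cv2.COLOR_RGB2GRAY)
n,l,st,ce=cv2.connectedComponentsWithStats((g<75).astype(np.uint8))
for i in range(1,n):
    if st[i,4]>1500:
        c=np.argwhere(l==i)[:,::-1].astype(np.float32);r=cv2.minAreaRect(c);b=cv2.boxPoints(r)
        print(st[i],500-r[0][1]/s,y1-r[0][0]/s,np.array(r[1])/s,[(round(500-p[1]/s,1),round(y1-p[0]/s,1)) for p in b])
cr=cv2.HoughCircles(cv2.medianBlur(g,5),cv2.HOUGH_GRADIENT,1,50,param1=80,param2=15,minRadius=12,maxRadius=32)
print([] if cr is None else [(500-c[1]/s,y1-c[0]/s,c[2]/s) for c in cr[0][:4]])
E
```

```text
t 20.68 pos [446.2 286.1 121.3] delta mm [-8.6 -7.7 61.3] yaw 0.005 j6 2.52 w 72.7 F [ 0.1  0.5 -0.1] g 0.0
cam [518.2 244.9 263.5]
0.61 [441.3 296.3  15.8]
[  125    37   289   342 48736] 448.4167251586914 293.1122817993164 [44.2 76.3] [(np.float32(426.1), np.float32(331.1)), (np.float32(492.5), np.float32(293.6)), (np.float32(470.8), np.float32(255.1)), (np.float32(404.3), np.float32(292.7))]
[(np.float32(442.125), np.float32(296.375), np.float32(7.55))]
```

View pics/r10.png

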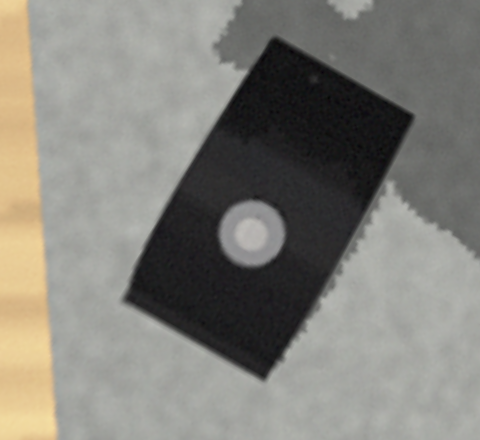

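The guard's crown mark is at (252,234) in the map, world (442.1, 296.4). I grip there.

move_arm:
  plan:
    - {"delta_pos": [-0.0085,-0.0067,0.03],"yaw": 0}
    - {"delta_pos": [-0.0085,-0.0067,0.06],"yaw": 0}
    - {"delta_pos": [-0.0085,-0.0067,0.07],"yaw": 0}
    - {"delta_pos": [-0.0085,-0.0067,0.07],"yaw": 0}
    - {"delta_pos": [-0.0085,-0.0067,0.07],"yaw": 0}

```text
time_s: 21.2
tool_pos: [443.3, 295.9, 52.7]
eef_rot: [[0.867, -0.497, -0.001], [-0.497, -0.867, -0.001], [-0.0, 0.001, -1.0]]
wrist_force: [-0.6, -0.3, 0.5]
gripper_width: 72.8
grasp_force: 0.0
```

```bash
python3 - <<'E'
from h import *
go(442.1,296.4,11,60.5)
E
```

```text
t 21.2 pos [443.3 295.9  52.7] delta mm [-1.3  0.1 41.7] yaw -0.006 j6 2.54 w 72.8 F [-0.6 -0.3  0.5] g 0.0
```

move_arm:
  plan:
    - {"delta_pos": [-0.001,0,0.02],"yaw": -0.005}
    - {"delta_pos": [-0.001,0,0.034],"yaw": -0.005}
    - {"delta_pos": [-0.001,0,0.041],"yaw": -0.005}
    - {"delta_pos": [-0.001,0,0.041],"yaw": -0.005}
    - {"delta_pos": [-0.001,0,0.041],"yaw": -0.005}

```text
time_s: 21.62
tool_pos: [442.7, 297.3, 12.6]
eef_rot: [[0.87, -0.492, 0.001], [-0.492, -0.87, 0.0], [0.001, -0.001, -1.0]]
wrist_force: [-1.2, 0.2, 0.1]
gripper_width: 72.3
grasp_force: 0.0
```

move_arm:
  plan:
    - {"delta_pos": [0,0,0],"yaw": 0}
    - {"delta_pos": [0,0,0],"yaw": 0}
    - {"delta_pos": [0,0,0],"yaw": 0}
    - {"delta_pos": [0,0,0],"yaw": 0}
    - {"delta_pos": [0,0,0],"yaw": 0}
    - {"delta_pos": [0,0,0],"yaw": 0}
  grip: 40
  grip_force: 30

```text
time_s: 22.12
tool_pos: [442.6, 297.5, 12.8]
eef_rot: [[0.871, -0.492, 0.002], [-0.492, -0.871, 0.001], [0.001, -0.002, -1.0]]
wrist_force: [-1.2, -1.3, 5.6]
gripper_width: 43.3
grasp_force: 30.0
```

```bash
python3 - <<'E'
from h import *
go(459.5,-134,120,90)
E
```

```text
t 22.12 pos [442.6 297.5  12.8] delta mm [ 227.1  367.2 -107.5] yaw -0.514 j6 2.53 w 43.3 F [-1.2 -1.3  5.6] g 30.0
```

move_arm:
  plan:
    - {"delta_pos": [0,0,-0.02],"yaw": 0}
    - {"delta_pos": [0,0,-0.05],"yaw": 0}
    - {"delta_pos": [0.012,0.02,-0.08],"yaw": -0.05}
    - {"delta_pos": [0.032,0.052,-0.09],"yaw": -0.14}
    - {"delta_pos": [0.052,0.084,-0.09],"yaw": -0.23}
    - {"delta_pos": [0.072,0.116,-0.09],"yaw": -0.32}
    - {"delta_pos": [0.092,0.149,-0.09],"yaw": -0.41}
    - {"delta_pos": [0.112,0.181,-0.09],"yaw": -0.51}

```text
time_s: 22.78
tool_pos: [450.2, 82.9, 102.3]
eef_rot: [[1.0, 0.001, 0.001], [0.001, -1.0, -0.0], [0.001, 0.0, -1.0]]
wrist_force: [1.2, 0.5, -0.6]
gripper_width: 43.0
grasp_force: 31.0
```

```bash
python3 - <<'E'
from h import *
go(459.5,-134,80,90)
E
```

```text
t 22.78 pos [450.2  82.9 102.3] delta mm [  9.1 216.9  22.3] yaw 0.001 j6 1.58 w 43.0 F [ 1.2  0.5 -0.6] g 31.0
```

move_arm:
  plan:
    - {"delta_pos": [0.002,0.035,0],"yaw": 0}
    - {"delta_pos": [0.003,0.07,0],"yaw": 0}
    - {"delta_pos": [0.005,0.105,0.01],"yaw": 0}
    - {"delta_pos": [0.006,0.14,0.02],"yaw": 0}
    - {"delta_pos": [0.008,0.175,0.02],"yaw": 0}
    - {"delta_pos": [0.009,0.211,0.02],"yaw": 0}
    - {"delta_pos": [0.009,0.211,0.03],"yaw": 0}
    - {"delta_pos": [0.009,0.211,0.03],"yaw": 0}

```text
time_s: 23.45
tool_pos: [457.9, -128.2, 70.9]
eef_rot: [[1.0, -0.008, -0.001], [-0.008, -1.0, 0.0], [-0.001, -0.0, -1.0]]
wrist_force: [-1.2, 0.4, -0.8]
gripper_width: 43.5
grasp_force: 31.0
```

```bash
python3 - <<'E'
from h import *
im=viewer.get_image("wrist")
for q in("guard_c","fork_c","axle_c"):
    for d in viewer.tip_of(im,q): print(q,round(d["p"],2),world(im,d["position"]))
a=rectify(im,510,640,-200,-65,38,4);save({"image":a},"r11.png")
go(459.5,-134,30,90)
E
```

```text
guard_c 0.57 [ 457.7 -131.3   69.4]
fork_c 0.65 [ 577.9 -134.9   18.3]
axle_c 0.62 [ 573.8 -253.8   14.6]
t 23.65 pos [ 458.5 -125.5   72. ] delta mm [ 1.   8.5 42. ] yaw -0.003 j6 1.14 w 42.6 F [-0.4  0.2 -0.4] g 31.0
```

move_arm:
  plan:
    - {"delta_pos": [0.001,0.0085,0],"yaw": 0}
    - {"delta_pos": [0.001,0.0085,0.01],"yaw": 0}
    - {"delta_pos": [0.001,0.0085,0.025],"yaw": 0}
    - {"delta_pos": [0.001,0.0085,0.04],"yaw": 0}
    - {"delta_pos": [0.001,0.0085,0.042],"yaw": 0}
    - {"delta_pos": [0.001,0.0085,0.042],"yaw": 0}

```text
time_s: 24.15
tool_pos: [459.2, -134.6, 29.3]
eef_rot: [[1.0, -0.003, -0.001], [-0.003, -1.0, 0.001], [-0.001, -0.001, -1.0]]
wrist_force: [-0.2, 0.1, -0.4]
gripper_width: 43.0
grasp_force: 31.0
```

```bash
python3 - <<'E'
from h import *
go(459.5,-134,18,90)
E
```

```text
t 24.15 pos [ 459.2 -134.6   29.3] delta mm [ 0.3 -0.6 11.3] yaw -0.003 j6 1.13 w 43.0 F [-0.2  0.1 -0.4] g 31.0
```

move_arm:
  plan:
    - {"delta_pos": [0,0,0.003],"yaw": 0}
    - {"delta_pos": [0,0,0.006],"yaw": 0}
    - {"delta_pos": [0,0,0.009],"yaw": 0}
    - {"delta_pos": [0,0,0.009],"yaw": 0}
    - {"delta_pos": [0,0,0.009],"yaw": 0}

```text
time_s: 24.57
tool_pos: [459.5, -135.0, 20.7]
eef_rot: [[1.0, -0.004, 0.0], [-0.004, -1.0, -0.0], [0.0, 0.0, -1.0]]
wrist_force: [0.3, -0.3, -0.7]
gripper_width: 42.9
grasp_force: 31.0
```

move_arm:
  plan:
    - {"delta_pos": [0,0,0.001],"yaw": 0}
    - {"delta_pos": [0,0,0.002],"yaw": 0}
    - {"delta_pos": [0,0,0.002],"yaw": 0}

```text
time_s: 24.82
tool_pos: [459.6, -135.1, 18.8]
eef_rot: [[1.0, -0.004, 0.0], [-0.004, -1.0, -0.0], [0.0, 0.0, -1.0]]
wrist_force: [-0.0, 0.1, 1.7]
gripper_width: 43.1
grasp_force: 31.1
```

move_arm:
  plan:
    - {"delta_pos": [0,0,0.0005],"yaw": 0}
    - {"delta_pos": [0,0,0],"yaw": 0}
    - {"delta_pos": [0,0,0],"yaw": 0}
    - {"delta_pos": [0,0,-0.03],"yaw": 0}
    - {"delta_pos": [0,0,-0.07],"yaw": 0}
    - {"delta_pos": [0,0,-0.11],"yaw": 0}
    - {"delta_pos": [0,0,-0.15],"yaw": 0}
    - {"delta_pos": [0,0,-0.15],"yaw": 0}
  grip: 68

```text
time_s: 25.48
tool_pos: [463.0, -136.6, 176.0]
eef_rot: [[1.0, -0.004, 0.012], [-0.004, -1.0, -0.006], [0.012, 0.006, -1.0]]
wrist_force: [1.2, -0.6, -0.2]
gripper_width: 57.9
grasp_force: 0.0
```

move_arm:
  plan:
    - {"delta_pos": [0,-0.22,-0.05],"yaw": 0}
    - {"delta_pos": [0,-0.22,-0.05],"yaw": 0}
    - {"delta_pos": [0,-0.22,-0.05],"yaw": 0}
    - {"delta_pos": [0,-0.22,-0.05],"yaw": 0}
    - {"delta_pos": [0,-0.22,-0.05],"yaw": 0}
    - {"delta_pos": [0,-0.22,-0.05],"yaw": 0}
    - {"delta_pos": [0,-0.22,-0.05],"yaw": 0}
    - {"delta_pos": [0,-0.22,-0.05],"yaw": 0}

```text
time_s: 26.15
tool_pos: [460.2, 85.6, 218.6]
eef_rot: [[1.0, -0.002, 0.0], [-0.002, -1.0, -0.0], [0.0, 0.0, -1.0]]
wrist_force: [0.1, -0.1, 0.4]
gripper_width: 57.9
grasp_force: 0.0
```

```bash
python3 - <<'E'
from h import *
s=env.read_state();print(s["time_s"],s["tool_pos"])
for n in("top","scene","wrist"):
    im=viewer.get_image(n);save(im,"f_"+n+".png")
    for q in "wheel_c narrow_wheel_c axle_c short_axle_c fork_c guard_c".split():
        for d in viewer.tip_of(im,q):
            print(n,q,round(d["p"],2),world(im,d["position"]))
    if n!="wrist":
        a=np.ascontiguousarray(im["image"]);h=cv2.cvtColor(a,cv2.COLOR_RGB2HSV)
        if n=="top":
            m=(h[...,2]>165)&(h[...,1]<60);m[:195]=0;m[:,:375]=0;m[310:]=0;m[:,500:]=0
            k,l,st,ce=cv2.connectedComponentsWithStats(m.astype(np.uint8))
            for i in range(1,k):
                if st[i,4]>8:
                    P=np.array([pix(im,(u,v),20)[:2] for v,u in np.argwhere(l==i)],np.float32);r=cv2.minAreaRect(P);print(st[i,4],np.array(r[0]),np.array(r[1]),r[2])
E
```

```text
26.15 [460.2  85.6 218.6]
top wheel_c 0.86 [ 459.8 -248.1   30.3]
top narrow_wheel_c 0.45 [ 576.5 -253.6   20.1]
top narrow_wheel_c 0.39 [606.3  56.7  18.4]
top axle_c 0.79 [673.4 452.4   9.8]
top axle_c 0.78 [ 574.  -254.9   19.4]
top axle_c 0.68 [503.  470.4   9.7]
top axle_c 0.65 [754.6 364.8   6.7]
top axle_c 0.6 [608.8  59.   16.8]
top short_axle_c 0.63 [445.7  55.8  10.3]
top fork_c 0.73 [ 582.7 -133.    21.6]
top guard_c 0.79 [ 460.  -130.9   19.2]
279 [ 579.1 -134.6] [78.7 58.2] 0.3523358702659607
129 [ 579.8 -250.5] [67.8 10.6] 0.5431298613548279
176 [ 462.5 -258.4] [39.6 39.4] 87.84025573730469
scene wheel_c 0.85 [ 456.8 -257.    30.1]
scene narrow_wheel_c 0.79 [605.2  57.5  15.6]
scene axle_c 0.76 [758.  359.9  12.3]
scene axle_c 0.68 [669.7 451.9   5.5]
scene axle_c 0.63 [509.1 466.7   5.4]
scene axle_c 0.49 [ 582.1 -254.5   21.3]
scene short_axle_c 0.54 [445.3  52.2  13.3]
scene short_axle_c 0.38 [ 576.1 -135.1   23.2]
scene fork_c 0.72 [ 577.6 -133.1   22. ]
scene guard_c 0.7 [ 461.3 -135.2   17.4]
wrist wheel_c 0.65 [ 459.9 -255.3   31.9]
wrist narrow_wheel_c 0.88 [608.4  54.5  14.1]
wrist narrow_wheel_c 0.26 [ 461.2 -256.1   28.4]
wrist axle_c 0.85 [506. 468.   9.]
wrist axle_c 0.7 [ 575.4 -252.9   14.3]
wrist axle_c 0.65 [676.2 453.    9.3]
wrist short_axle_c 0.92 [448.8  46.8  10.5]
wrist fork_c 0.93 [ 579.5 -135.3   18.5]
wrist guard_c 0.72 [ 457.4 -138.2   21.7]
wrist guard_c 0.33 [ 459.4 -255.5   28. ]
```

```bash
python3 -c "
from cell import order
print(order.finish_job())"
```

```text
the job is handed in; nothing more can be done
None
```

The wide wheel, long axle, fork and mudguard are each in their own pocket, placed in that order, and the job was handed in at about 27 s; final camera readings put each part within a few mm of its pocket centre and both look-alikes where they lay, though `finish_job` returned no verdict.

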